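# Lay slides on the viewer and set its brightness wheel

### The job

Set the slide carrier down flat inside the raised rim on top of the slide viewer. Then, with a fingertip, gently roll the viewer's thumbwheel through its slot until the pointer lines up with the index clip, moving the pointer only by the wheel, and leave everything else on the bench where it is.

Things in the scene. Friction and masses are not known exactly. Their poses are not given: they have to be found in the camera images.
- viewer: Slide viewer, a low grey box fixed on the bench, 210 (x) x 270 (y) x 60 high, level top panel. Origin: centre of its underside; x points away from its vented front, y to its left. In its frame, all at x = 0: pointer slot at y = -95, wheel slot at y = -45, rimmed nest for the carrier at y = +58. Pressing it anywhere (wheel too) with more than 16 N damages it
- nest (a point): centre of the nest, on the panel surface (60 above the bench), axes as the viewer's. A level white plate inside a black rim 4 high and 6 thick; inside it measures 92 (x) by 88 (y)
- wheel_slot (a point): centre of the wheel slot, on the panel surface (60 above the bench), axes as the viewer's. The slot is 56 long (x), 17 wide (y). A black ribbed wheel, radius 28, width 12, stands up through it, its axle along y, about 20 below the slot's centre. It is worn out of true: its crown stands 4 to 15 above the panel, differs by unit, and rises or falls by up to 2 per 20 of rolling, so feel for it
- wheel (a joint): angle of the wheel, 0 to 3 rad, growing as its crown is dragged along the viewer's +x; the pointer moves 20 to +x per rad. Sprung: it yields straight down 1 per 6 N, at most 3.7, then is hard. Turns stiffly and stays where left: some 2 N along the rim, so a fingertip pressing down with 5 to 10 N drives it. Rim travel is about 28 per rad; lift and repeat strokes
- pointer: steel needle on the viewer's top panel, 3 thick (x), 16 long, which reaches from its slot towards -y, 3 to 10 above the panel, and slides along the viewer's x over 60. Origin: on the needle's centre line in x, at the slot, near panel height (it dips with the sprung wheel). Moved by the wheel only; never to be touched
- index: small fixed T-shaped aluminium clip on the panel beside the pointer slot, 5 thick (x) where it faces the needle, 14 long, 6 high, axes as the viewer's. Origin: on its centre line in x, at its end facing the slot, at panel height. The pointer always starts at least 20 to its -x side; the pointer is set when the x of both origins in the viewer's frame agree within 2.5
- carrier_tab (a point): slide carrier, a loose white plate 84 (x) by 80 (y) by 6 thick with two glass slides lying along x, and an upright tab in its middle, 30 (x) by 12 (y), reaching 40 above the carrier's underside; 120 g or so. This point: on the tab, 28 above the underside; axes as the carrier's; grasp the tab across y
- carrier_base (a point): centre of the slide carrier's underside, same axes
- jar: clear open staining jar with slides, loose, 66 x 56 x 70 high; origin under its centre; leave alone
- tuberack: green tube rack, loose, 100 x 210 x 28 high; origin under its centre; leave alone
- timer: blue bench timer, loose, 60 x 75 x 18 high; origin under its centre; leave alone
- bottle1: round plastic bottle with blue cap, loose, 86 across x 170 high, left of the viewer; origin under its centre; leave alone
- bottle2: the same kind of bottle, nearer the robot; origin under its centre; leave alone
- slidebox: flat blue slide box, loose, 90 x 100 x 30 high, beyond the viewer to the right; origin under its centre; leave alone
- tiptray: clear open tray, loose, 100 x 140 x 50 high, beyond the viewer to the left; origin under its centre; leave alone

How it is judged:
By the outcome, as a careful person would: the job done as asked, in the order asked, and still so for the second after the job is handed in, with the robot touching nothing.
It also fails if it takes over 61 s, if anything falls off the work surface, if the arm or the gripper's body presses on something with over 40 N, if the wrist force passes 120 N, or if a joint passes its speed limit or range.

### The arm

A 7-joint arm with a two-finger parallel gripper is mounted at the origin on the work surface. World frame = base frame: x ahead of the robot, y to its left, z up, the work surface at z = 0. Lengths are in m, angles in rad, forces in N, time in s.
With the tool pointing down it reaches from about 0.4 to 0.9 m from the base axis. Payload 5.5 kg.
Tool frame: the origin (TCP) lies between the finger pads; the fingertips stand ctrl.finger_overhang ahead of it and the grasp point (between the pads) is the TCP (ctrl.finger_overhang is the distance from the TCP to the fingertips, in m); z points along the fingers, y is the line along which they close (so a half turn about z gives the same grasp; the last joint's range is limited). The gripper opens to 85 mm and grips with 20 to 120 N. Pads are 22 mm wide; open, the fingers measure 114 mm over their backs; the gripper's body (76 mm by 85 mm) begins 54 mm behind the grasp point. The pads swing forward as they close: fully open they stand 13 mm farther back than shut.
Start: joints at [-0.899, 0.501, -0.427, 1.55, 0.221, 1.138, -0.21], TCP at [0.258, 0.596, 0.25] pointing down, gripper open.
Joint ranges: [-2.88, 2.88], [-0.31, 2.03], [-1.54, 1.56], [0.2, 2.42], [-1.41, 4.55], [0.19, 2.02], [-2.57, 2.57]. Speed limits (rad/s): [2.57, 2.57, 3.14, 3.14, 3.14, 3.14, 3.14].

### API

Orientations are given as [roll, pitch, yaw] about the fixed x, y, z axes, in that order (R = Rz(yaw) Ry(pitch) Rx(roll)).
In Python, from station import ctrl gives the robot as it stands.
- The arm moves only by the tool servo_tool, never from a script. Its argument "rows" is a list of rows, each a list of 7 numbers: the turn, a rotation vector about the tool's x, y, z in rad, then the shift along the tool's x, y, z in mm, then the finger opening in mm, from 0 to 85.4. In form: [[rx, ry, rz, dx, dy, dz, gripper], ...]. A call has 1 to 8 rows; each row shifts and turns the commanded pose from where the row before left it, along the tool's axes as they then stand; what a row does not reach is not made up. A row lasts 1/10 s, in which the tool goes at most 50 mm and 8.59 degrees, less where a joint would pass 70% of its speed; a pose out of reach is approached as far as the arm can. A call is refused whole if a number of a shift passes 50 or a number of a turn 0.15, either way. A call with a gripper value outside its range is refused whole. The fingers move at their own pace and stop on an object; the grip force is fixed at half the most. Time passes only in rows, so rows that do not move let the fingers close. It gives the time, the measured TCP pose, the force, the opening and the grip force at its end, in the units of the state.
- ctrl.read_state(): the state, without advancing time (a new reading comes with each control period).
- ctrl.grab_frame(name): name is "scene" or "top" or "wrist"; returns a dict with "pixels" (384x512x3 uint8, blue, green, red), "fx", "fy", "cx", "cy" (pixels), "rvec" (rotation vector, rad) and "tvec" (3), from world to camera coordinates, as OpenCV has them. Camera axes: x right, y down, z forward; pixel columns grow to the right and rows downward; lengths in m; the calibration is good to about 2 mm. A picture is of the moment at which its call begins. There is no depth.
- ctrl.hand_in(): hands the job in; it is judged then, once.
The state is a dict: "t": time; "joint_pos": joint angles; "qd": joint speeds; "effort": joint torques, N m; "position": TCP position; "tool_rot": TCP orientation; "contact_force": force on the tool from outside, world axes, zero at the start; "ft_torque": the same for the moment, N m; "finger_gap": finger opening in m; "finger_force": force on a finger pad.
Only numpy, scipy, OpenCV 4.12 (cv2) and the standard library are available. Lean on these libraries where they do the work, as an engineer would, in place of code of your own. Each camera call takes 0.05 s, during which the arm holds its last target. There are 200 camera calls.

## Working session

There is one attempt and no reset: what is moved stays moved. The work goes in short steps, Python scripts to look and compute and a tool call to move; the robot and the scene stay as the last step left them, time stands still between calls to the robot, and variables do not carry over. Pictures are saved under pics/ and viewed, at most 10 in all, crops included, and the job is handed in when it is done.

Besides the shell and the picture viewer there is one more tool, called after "Emit:" as name([rows], argument=value, ...), one row to a line, values as JSON. servo_tool: Moves the arm, as the interface text tells. Its arguments: {"type":"object","properties":{"rows":{"type":"array","items":{"type":"array","items":{"type":"number"}}}},"required":["rows"]}

```bash
mkdir -p pics; ls; cat > h.py <<'E'
import numpy as np, cv2
from scipy.spatial.transform import Rotation as R
from station import ctrl
def grab(n):
    f=ctrl.grab_frame(n); f['R']=cv2.Rodrigues(np.array(f['rvec'],float))[0]; f['t']=np.array(f['tvec'],float).ravel(); return f
def ray(f,u,v,z):
    c=-f['R'].T@f['t']; d=f['R'].T@np.array([(u-f['cx'])/f['fx'],(v-f['cy'])/f['fy'],1]); return c+d*(z-c[2])/d[2]
def proj(f,P):
    p=f['R']@np.array(P)+f['t']; return f['fx']*p[0]/p[2]+f['cx'],f['fy']*p[1]/p[2]+f['cy']
E
python3 - <<'E'
from h import *
print(ctrl.read_state(), ctrl.finger_overhang)
for n in ['top','scene']:
    f=grab(n); print(n,f['fx'],-f['R'].T@f['t']); np.save(f'pics/{n}0.npy',f['pixels']); 
    cv2.imwrite(f'pics/{n}0.png',cv2.resize(f['pixels'],(800,600),interpolation=cv2.INTER_CUBIC))
    import pickle; pickle.dump(f,open(f'pics/{n}0.pkl','wb'))
E
```

```text
pics
{'t': 0.0, 'joint_pos': array([-0.89881901,  0.50189883, -0.42677474,  1.5514702 ,  0.22078537,
        1.13829692, -0.21032196]), 'qd': array([-0.00177223, -0.00062782,  0.00253024,  0.00056437, -0.00049175,
       -0.00201266,  0.0009908 ]), 'effort': array([-7.56506815e-04, -5.69510472e+01, -5.81616640e+00, -2.80946535e+01,
        1.07563331e-02,  1.17051243e-02,  3.52263191e-05]), 'position': array([0.25814491, 0.59580798, 0.24921749]), 'tool_rot': array([-3.13957478e+00, -8.30189820e-05,  2.73283160e+00]), 'contact_force': array([-0.0702003 ,  0.37597284,  0.30117089]), 'ft_torque': array([-0.00738992,  0.05898528, -0.05205983]), 'finger_force': 0.0, 'finger_gap': 0.0851964079182527} 0.019
top 493.62680039384264 [ 0.35900539 -0.02793166  1.41701242]
scene 349.0219204221768 [1.39134399 0.00900335 0.70575491]
```

View pics/top0.png

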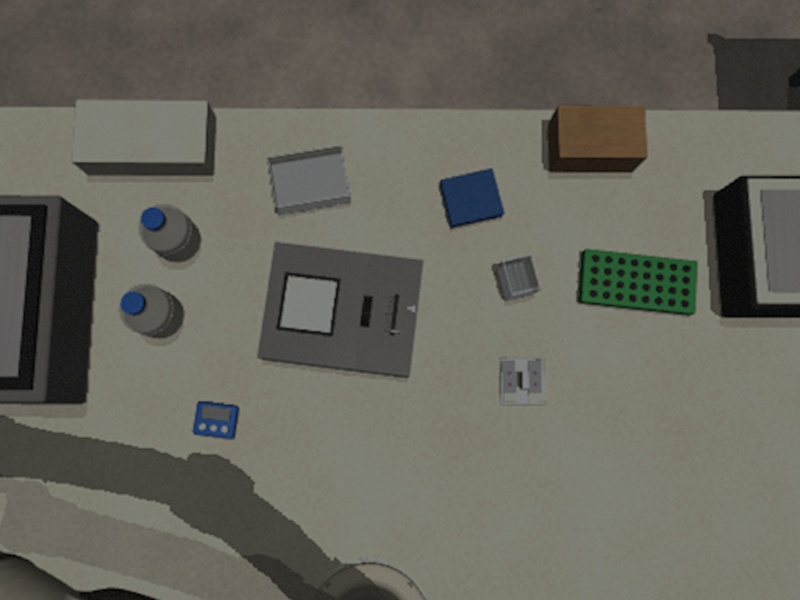

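View pics/scene0.png

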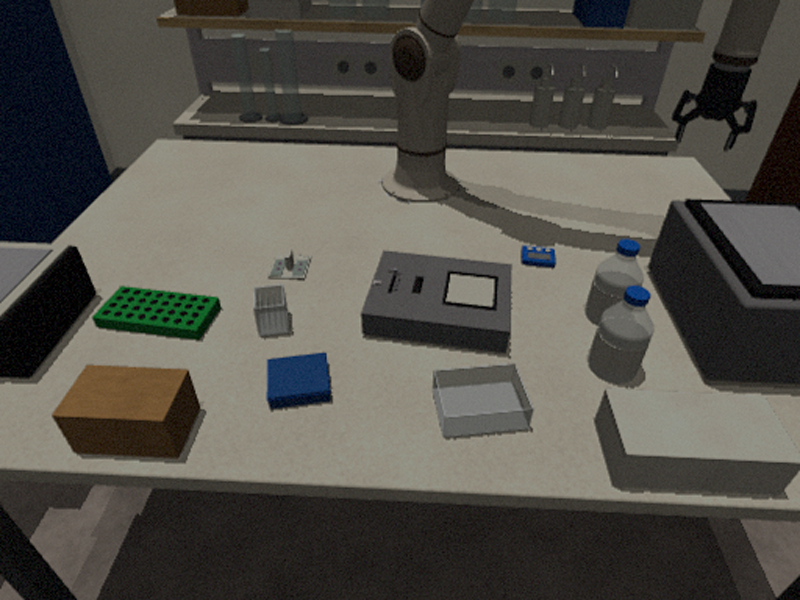

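The top view (800 px) shows the viewer's panel corners near (275,243), (422,260), (409,377) and (259,359). The nest is at (308,304), the wheel slot at (366,311), the pointer slot at (393,313), the index at (411,309), and the carrier at (522,381). Image up is +x and left is +y. The scene view agrees.

```bash
python3 - <<'E'
from h import *; import pickle
f=pickle.load(open('pics/top0.pkl','rb')); im=f['pixels']; s=512/800
a=cv2.resize(im[150:250,160:280],None,fx=5,fy=5,interpolation=cv2.INTER_CUBIC)
b=cv2.resize(im[222:266,312:356],None,fx=4.5,fy=4.5,interpolation=cv2.INTER_CUBIC)
c=np.zeros((500,800,3),np.uint8); c[:,:600]=a; c[:198,602:800]=b[:198,:198]
cv2.imwrite('pics/crop1.png',np.clip(c*1.6,0,255).astype(np.uint8))
g=im.max(2).astype(int)
print('bg',im[240,300],'panel',im[165,185],im[230,200],'nest',im[195,197],'carrier',im[230,335])
# nest: bright blob inside
def blob(m,seed):
    n,l=cv2.connectedComponents(m.astype(np.uint8)); return (l==l[seed[1],seed[0]]).astype(np.uint8)
m=blob(g>115,(197,195)); 
ct=max(cv2.findContours(m,0,1)[0],key=cv2.contourArea); r=cv2.minAreaRect(ct); print('nest',r)
bx=cv2.boxPoints(r); P=np.array([ray(f,u,v,.06) for u,v in bx]); print(P, P.mean(0))
sub=im.astype(int); mp=blob((g<100),(185,170)); ct=max(cv2.findContours(mp,0,1)[0],key=cv2.contourArea); r=cv2.minAreaRect(ct); print('view',r)
P=np.array([ray(f,u,v,.06) for u,v in cv2.boxPoints(r)]);print(P,P.mean(0))
E
```

```text
bg [111 124 126] panel [71 73 73] [71 72 73] nest [125 127 126] carrier [130 128 126]
nest ((197.02000427246094, 194.36001586914062), (30.405593872070312, 31.819807052612305), 8.13010311126709)
[[0.51648394 0.15639794 0.06      ]
 [0.6048732  0.14616598 0.06      ]
 [0.5929741  0.06205765 0.06      ]
 [0.50479462 0.07319993 0.06      ]] [0.55478147 0.10945537 0.06      ]
view ((217.49232482910156, 198.06155395507812), (97.98743438720703, 76.6534652709961), 7.125016689300537)
[[ 0.45565943  0.1974631   0.06      ]
 [ 0.66908464  0.17748494  0.06      ]
 [ 0.63520613 -0.09585386  0.06      ]
 [ 0.42315551 -0.06877916  0.06      ]] [0.54577643 0.05257875 0.06      ]
```

View pics/crop1.png

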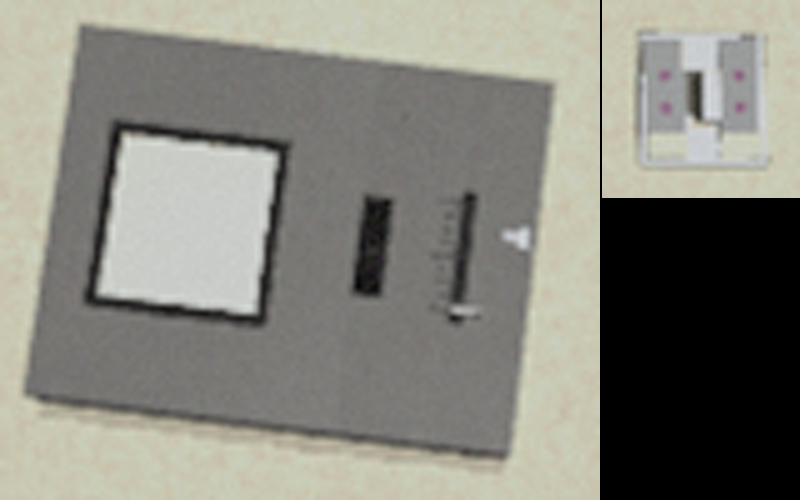

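The crop shows the pointer near (462,310) and the index at (515,238), so the pointer has about 43 mm to go to +x. The viewer's yaw is about -7.5°. The carrier (inset) is nearly axis aligned, with its long side along world x.

```bash
cat >> h.py <<'E'
def plan(wps,yaws,n,st=None,grip=85):
    """rows through waypoints (tool down), commanded from st pose"""
    st=st or ctrl.read_state(); p0=np.array(st['position']); y0=st['tool_rot'][2]
    W=np.vstack([p0,wps]); L=np.r_[0,np.cumsum(np.linalg.norm(np.diff(W,axis=0),axis=1))]; Y=np.r_[y0,yaws]
    q=np.linspace(0,L[-1],n+1); P=np.array([np.interp(q,L,W[:,i]) for i in range(3)]).T; y=np.interp(q,L,Y)
    for i in range(n):
        Rm=R.from_euler('xyz',[np.pi,0,y[i]]); d=Rm.inv().apply(P[i+1]-P[i])*1000
        print([0,0,round(-(y[i+1]-y[i]),3)]+[round(v,1) for v in d]+[grip],end=',\n' if i%8<7 else '\n\n')
E
python3 - <<'E'
from h import *; import pickle
f=pickle.load(open('pics/top0.pkl','rb')); im=f['pixels'].astype(int)
m=((im[:,:,0]-im[:,:,2])>-7).astype(np.uint8); k=np.zeros_like(m); k[222:266,312:356]=m[222:266,312:356]
k=cv2.morphologyEx(k,cv2.MORPH_CLOSE,np.ones((5,5)))
ct=max(cv2.findContours(k,0,1)[0],key=cv2.contourArea); r=cv2.minAreaRect(ct); print(r)
P=np.array([ray(f,u,v,.006) for u,v in cv2.boxPoints(r)]); print(P,P.mean(0),np.linalg.norm(np.diff(P,axis=0),axis=1))
c=P.mean(0)
plan([[.45,.35,.28],[.5,0,.28],[c[0],c[1],.25]],[1.8,.8,0],24)
E
```

```text
((334.0, 243.5), (29.0, 28.0), 90.0)
[[ 0.46343904 -0.2380489   0.006     ]
 [ 0.46362801 -0.31818854  0.006     ]
 [ 0.38171247 -0.31559362  0.006     ]
 [ 0.38156889 -0.23624484  0.006     ]] [ 0.4225871  -0.27701898  0.006     ] [0.08013986 0.08195663 0.07934891]
[0, 0, np.float64(0.119), np.float64(-34.8), np.float64(-19.0), np.float64(-3.9), 85],
[0, 0, np.float64(0.119), np.float64(-36.8), np.float64(-14.7), np.float64(-3.9), 85],
[0, 0, np.float64(0.119), np.float64(-38.3), np.float64(-10.3), np.float64(-3.9), 85],
[0, 0, np.float64(0.119), np.float64(-39.2), np.float64(-5.7), np.float64(-3.9), 85],
[0, 0, np.float64(0.119), np.float64(-39.6), np.float64(-1.0), np.float64(-3.9), 85],
[0, 0, np.float64(0.119), np.float64(-39.5), np.float64(3.7), np.float64(-3.9), 85],
[0, 0, np.float64(0.119), np.float64(-38.8), np.float64(8.3), np.float64(-3.9), 85],
[0, 0, np.float64(0.118), np.float64(-37.7), np.float64(10.1), np.float64(-3.4), 85]

[0, 0, np.float64(0.113), np.float64(-39.7), np.float64(-2.9), np.float64(-0.0), 85],
[0, 0, np.float64(0.113), np.float64(-39.8), np.float64(1.
[... 506 characters left out ...]
26.2), np.float64(0.0), 85]

[0, 0, np.float64(0.112), np.float64(-29.3), np.float64(25.9), np.float64(1.1), 85],
[0, 0, np.float64(0.11), np.float64(-34.3), np.float64(19.9), np.float64(4.1), 85],
[0, 0, np.float64(0.11), np.float64(-31.9), np.float64(23.6), np.float64(4.1), 85],
[0, 0, np.float64(0.11), np.float64(-29.1), np.float64(26.9), np.float64(4.1), 85],
[0, 0, np.float64(0.11), np.float64(-25.9), np.float64(30.0), np.float64(4.1), 85],
[0, 0, np.float64(0.11), np.float64(-22.5), np.float64(32.6), np.float64(4.1), 85],
[0, 0, np.float64(0.11), np.float64(-18.7), np.float64(34.9), np.float64(4.1), 85],
[0, 0, np.float64(0.11), np.float64(-14.8), np.float64(36.8), np.float64(4.1), 85]
```

Emit:
servo_tool([
  [0,0,0.119,-35,-19,-4,85],
  [0,0,0.119,-37,-15,-4,85],
  [0,0,0.119,-38,-10,-4,85],
  [0,0,0.119,-39,-6,-4,85],
  [0,0,0.119,-40,-1,-4,85],
  [0,0,0.119,-40,4,-4,85],
  [0,0,0.119,-39,8,-4,85],
  [0,0,0.118,-38,10,-3,85],
])

```text
t: 0.9
position: [0.4517, 0.3421, 0.2813]
tool_rot: [-3.141, 0.0, 1.777]
contact_force: [1.2, -0.8, 0.5]
finger_gap: 0.0847
finger_force: 0.0
```

Emit:
servo_tool([
  [0,0,0.113,-40,-3,0,85],
  [0,0,0.113,-40,2,0,85],
  [0,0,0.113,-39,6,0,85],
  [0,0,0.113,-38,10,0,85],
  [0,0,0.113,-37,15,0,85],
  [0,0,0.113,-35,19,0,85],
  [0,0,0.113,-33,23,0,85],
  [0,0,0.113,-30,26,0,85],
])

```text
t: 1.7
position: [0.4948, 0.0266, 0.2811]
tool_rot: [-3.141, 0.0, 0.873]
contact_force: [0.9, -0.2, -0.1]
finger_gap: 0.0852
finger_force: 0.0
```

Emit:
servo_tool([
  [0,0,0.112,-29,26,1,85],
  [0,0,0.11,-34,20,4,85],
  [0,0,0.11,-32,24,4,85],
  [0,0,0.11,-29,27,4,85],
  [0,0,0.11,-26,30,4,85],
  [0,0,0.11,-22,33,4,85],
  [0,0,0.11,-19,35,4,85],
  [0,0,0.11,-15,37,4,85],
])

```text
t: 2.5
position: [0.4204, -0.2797, 0.252]
tool_rot: [-3.141, 0.0, -0.008]
contact_force: [1.0, -0.2, -0.3]
finger_gap: 0.0851
finger_force: 0.0
```

```bash
python3 - <<'E'
from h import *; import pickle
f=grab('wrist'); s=ctrl.read_state(); print(s['t'],s['position'],s['tool_rot'],s['joint_pos'],f['fx'],-f['R'].T@f['t'])
pickle.dump(f,open('pics/w1.pkl','wb')); cv2.imwrite('pics/w1.png',f['pixels'])
E
```

```text
2.55 [ 0.41700043 -0.28694458  0.2518683 ] [ 3.13713562e+00  1.44719712e-03 -2.17087461e-02] [ 0.13069201  0.22422233  0.47926446  1.93115374 -0.11583325  1.01256893
 -0.93141276] 314.9273844484703 [ 0.49406708 -0.28139126  0.37621983]
```

View pics/w1.png

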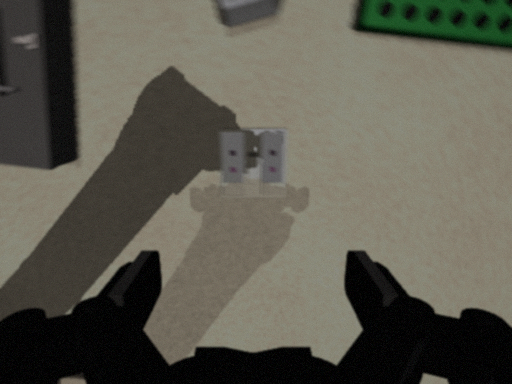

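The wrist view shows the carrier with corners near (220,130), (287,129), (287,197) and (219,197), and its tab near (253,152).

```bash
python3 - <<'E'
from h import *; import pickle
f=pickle.load(open('pics/w1.pkl','rb')); 
P=np.array([ray(f,u,v,.006) for u,v in [(220,130),(287,129),(287,197),(219,197)]]); print(P,P.mean(0))
print(np.linalg.norm(np.diff(P,axis=0),axis=1), [np.degrees(np.arctan2(*(d[[1,0]]))) for d in (P[1]-P[0],P[0]-P[3],P[1]-P[2])])
im=f['pixels']; c=cv2.resize(im[115:210,200:305],None,fx=5.5,fy=5.5,interpolation=cv2.INTER_CUBIC)
t=pickle.load(open('pics/top0.pkl','rb'))['pixels'][222:266,312:356]; 
o=np.zeros((c.shape[0],800,3),np.uint8); o[:,:c.shape[1]]=c; t=cv2.resize(t,(220,220),interpolation=cv2.INTER_CUBIC); o[:220,579:799]=t
cv2.imwrite('pics/c2.png',np.clip(o*1.7,0,255).astype(np.uint8))
s=ctrl.read_state(); print(s['position'],s['tool_rot'])
E
```

```text
[[ 0.46294812 -0.24306767  0.006     ]
 [ 0.46350298 -0.32037807  0.006     ]
 [ 0.38154948 -0.32233908  0.006     ]
 [ 0.38215237 -0.23881093  0.006     ]] [ 0.42253824 -0.28114894  0.006     ]
[0.07731239 0.08197696 0.08353033] [np.float64(-89.58879673665898), np.float64(-3.015848368112502), np.float64(1.370734125070951)]
[ 0.41700043 -0.28694458  0.2518683 ] [ 3.13713562e+00  1.44719712e-03 -2.17087461e-02]
```

View pics/c2.png

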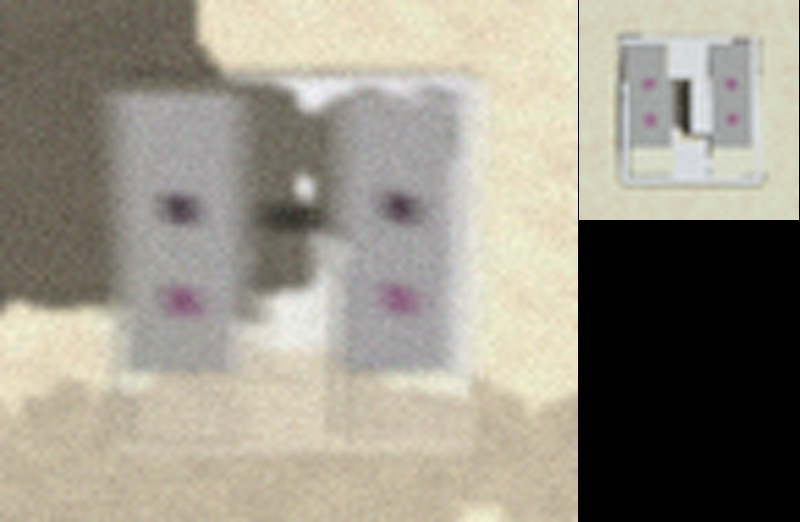

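Emit:
servo_tool([
  [0,0,-0.015,5.5,-8,30,60],
  [0,0,0,0,0,45,60],
  [0,0,0,0,0,45,60],
  [0,0,0,0,0,40,60],
  [0,0,0,0,0,15,60],
  [0,0,0,0,0,0,60],
  [0,0,0,0,0,0,60],
])

```text
t: 3.25
position: [0.4267, -0.2706, 0.0774]
tool_rot: [-3.142, 0.0, 0.011]
contact_force: [0.2, 0.3, 0.5]
finger_gap: 0.06
finger_force: 0.0
```

```bash
python3 - <<'E'
from h import *; import pickle
f=grab('wrist'); s=ctrl.read_state(); print(s['t'],s['position'],s['tool_rot'],s['contact_force'])
pickle.dump(f,open('pics/w2.pkl','wb')); cv2.imwrite('pics/w2.png',f['pixels'])
print(proj(f,[.4226,-.279,.04]),proj(f,[.4226,-.279,.006]))
E
```

```text
3.3 [ 0.42739725 -0.27095325  0.07817772] [ 3.14089789e+00 -1.20982032e-03  1.09218759e-02] [-0.10319852  0.17579702 -0.14513698]
(np.float64(265.80273954655735), np.float64(246.19050370256173)) (np.float64(263.80646019952985), np.float64(223.73678854854512))
```

View pics/w2.png

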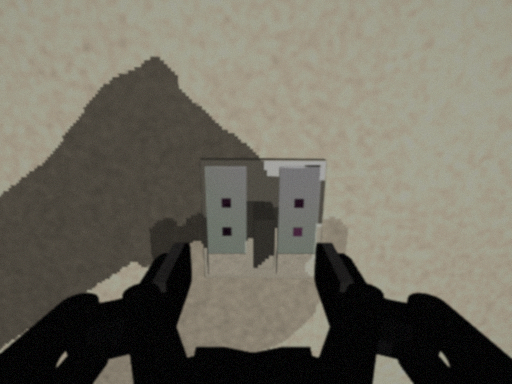

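The wrist view shows the carrier's far edge from (201,159) to (326,159), and the tab between u = 253 and 276. The tool is about 8 mm off in y, so I'll correct it.

```bash
python3 - <<'E'
from h import *; import pickle
f=pickle.load(open('pics/w2.pkl','rb'))
for p in [(201.5,159),(326.5,159),(206,276)]: print(ray(f,*p,.006))
print(ray(f,264.5,250,.04))
s=ctrl.read_state(); print(s['position'],s['tool_rot'],s['qd'].max())
E
```

```text
[ 0.46560927 -0.23901717  0.006     ]
[ 0.46654435 -0.3172937   0.006     ]
[ 0.38274028 -0.23926737  0.006     ]
[ 0.42023094 -0.2783204   0.04      ]
[ 0.42739725 -0.27095325  0.07817772] [ 3.14089789e+00 -1.20982032e-03  1.09218759e-02] 0.005117909976175388
```

Emit:
servo_tool([
  [0,0,0,-3.5,7,8,60],
  [0,0,0,0,0,20,60],
  [0,0,0,0,0,15,60],
  [0,0,0,0,0,5,60],
  [0,0,0,0,0,0,60],
  [0,0,0,0,0,0,30],
  [0,0,0,0,0,0,20],
  [0,0,0,0,0,0,14],
])

```text
t: 4.1
position: [0.4237, -0.2778, 0.0299]
tool_rot: [3.141, -0.001, 0.011]
contact_force: [0.3, -0.0, -0.8]
finger_gap: 0.0167
finger_force: 0.0
```

Emit:
servo_tool([
  [0,0,0,0,0,0,0],
  [0,0,0,0,0,0,0],
  [0,0,0,0,0,0,0],
  [0,0,0,0,0,0,0],
  [0,0,0,0,0,0,0],
])

```text
t: 4.6
position: [0.4239, -0.2778, 0.0299]
tool_rot: [3.141, -0.001, 0.011]
contact_force: [-0.1, 0.3, 6.3]
finger_gap: 0.0111
finger_force: 59.4
```

```bash
python3 - <<'E'
from h import *; import pickle
f=grab('wrist'); s=ctrl.read_state(); print(s['t'],s['position'],s['tool_rot'],s['contact_force'],s['finger_gap'],s['finger_force'])
pickle.dump(f,open('pics/w3.pkl','wb'))
# viewer yaw from top image: fit edges lines
f=pickle.load(open('pics/top0.pkl','rb')); g=cv2.GaussianBlur(f['pixels'],(0,0),.7).max(2).astype(float)
def edge(pts,dirn,z):
    # subpixel edge: along dirn from pts, steepest gradient
    out=[]
    for p in pts:
        q=np.array([np.array(p)+dirn*k*.25 for k in range(-20,21)]); v=cv2.remap(g.astype(np.float32),q[:,0].astype(np.float32)[None],q[:,1].astype(np.float32)[None],1)[0]
        out.append(ray(f,*q[np.argmax(np.abs(np.convolve(v,[1,1,0,-1,-1],'valid')))+2],z)[:2])
    out=np.array(out,np.float32); l=cv2.fitLine(out,cv2.DIST_HUBER,0,.001,.001).ravel(); return l
A=lambda x,y:np.array([160+x/5,150+y/5])
def seg(a,b): a,b=A(*a),A(*b); return [a+(b-a)*t for t in np.linspace(.1,.9,25)]
for nm,a,b,d in [('far',(80,25),(552,83),(0,1)),('right',(552,83),(510,455),(1,0)),('left',(80,25),(25,395),(1,0)),('nestfar',(118,127),(285,145),(0,1)),('nestR',(282,148),(262,318),(1,0)),('nestL',(112,130),(90,300),(1,0)),('nestN',(90,298),(262,320),(0,1))]:
    l=edge(seg(a,b),np.array(d,float),.06 if 'n' not in nm else .062); print(nm,l.round(4),np.degrees(np.arctan2(l[1],l[0])).round(2))
E
```

```text
4.65 [ 0.42384627 -0.27781399  0.02993058] [ 3.14115697e+00 -1.14513199e-03  1.09219418e-02] [-0.92027747  0.03918111  6.38317795] 0.011175218744827452 59.37570869922638
far [0.124  0.9923 0.6481 0.0079] 82.88
right [ 0.9926 -0.1213  0.5373 -0.0831] -6.97
left [ 0.993  -0.118   0.5529  0.1862] -6.78
nestfar [0.1241 0.9923 0.6004 0.1011] 82.87
nestR [ 0.9944 -0.1053  0.5409  0.066 ] -6.05
nestL [ 0.9928 -0.1198  0.5472  0.1541] -6.88
nestN [0.1324 0.9912 0.5077 0.1032] 82.39
```

Emit:
servo_tool([
  [0,0,0,0,0,-20,0],
  [0,0,0,0,0,-40,0],
  [0,0,0,0,0,-40,0],
  [0,0,0,0,0,-20,0],
  [0,0,0,5,-15,0,0],
  [0,0,0,10,-30,0,0],
  [0,0,0,15,-40,0,0],
  [0,0,0,15,-40,0,0],
])

```text
t: 5.45
position: [0.4668, -0.1511, 0.1493]
tool_rot: [3.142, -0.0, 0.009]
contact_force: [-0.0, -0.0, -1.7]
finger_gap: 0.0116
finger_force: 58.6
```

Emit:
servo_tool([
  [0,0,0,15,-40,0,0],
  [0,0,0,15,-40,0,0],
  [0,0,0,15,-40,0,0],
  [0,0,0,15,-40,0,0],
  [0,0,0,15,-40,0,0],
  [0,0,0,10,-30,0,0],
  [0,0,0,5,-20,0,0],
  [0,0,0,0,-10,0,0],
])

```text
t: 6.25
position: [0.5541, 0.1118, 0.1488]
tool_rot: [-3.141, 0.0, 0.014]
contact_force: [0.5, 0.6, -1.7]
finger_gap: 0.0111
finger_force: 58.6
```

Emit:
servo_tool([
  [0,0,0.067,0,0,0,0],
  [0,0,0.067,0,0,10,0],
  [0,0,0,0,0,20,0],
  [0,0,0,0,0,10,0],
  [0,0,0,0,0,0,0],
  [0,0,0,0,0,0,0],
  [0,0,0,0,0,0,0],
])

```text
t: 6.95
position: [0.5547, 0.1087, 0.1101]
tool_rot: [-3.141, -0.001, -0.124]
contact_force: [0.5, -0.6, -0.9]
finger_gap: 0.0114
finger_force: 58.5
```

```bash
python3 - <<'E'
from h import *; import pickle
s=ctrl.read_state(); print(s['t'],s['position'],s['tool_rot'],s['contact_force'],s['finger_gap'])
f=grab('wrist'); pickle.dump(f,open('pics/w4.pkl','wb')); 
im=f['pixels'].copy(); c,sn=np.cos(-.123),np.sin(-.123)
for x in (-.046,.046):
  for y in (-.044,.044):
    p=proj(f,[.5548+c*x-sn*y,.1087+sn*x+c*y,.06]); print(np.round(p,1)); 
t=grab('top'); pickle.dump(t,open('pics/t4.pkl','wb'))
o=np.zeros((550,800,3),np.uint8); o[:384,:512]=im; o[:360,515:800]=cv2.resize(t['pixels'][155:231,165:225],(285,360),interpolation=cv2.INTER_CUBIC)
cv2.imwrite('pics/c4.png',np.clip(o*1.6,0,255).astype(np.uint8))
E
```

```text
6.95 [0.55469466 0.1086726  0.11005749] [-3.14114599e+00 -1.12035549e-03 -1.23598646e-01] [ 0.54170614 -0.58935213 -0.93314188] 0.011359123846665566
[319.9 297.3]
[182.3 297.1]
[330.2 153.8]
[171.7 153.8]
```

View pics/c4.png

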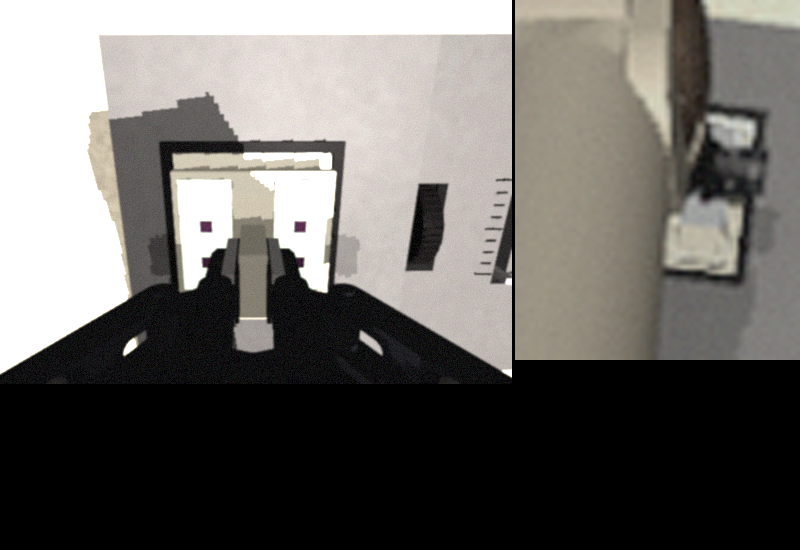

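The nest's inner far edge sits at v≈153, u 173–331, which matches my prediction. The carrier's far edge is at v≈171, u 170–336, and it looks square to the rim.

```bash
python3 - <<'E'
from h import *; import pickle
f=pickle.load(open('pics/w4.pkl','rb')); c,sn=np.cos(-.123),np.sin(-.123); Rm=np.array([[c,sn],[-sn,c]])
for p,z in [((170.5,171),.086),((336,171),.086),((172.5,153.5),.06),((331,153.5),.06)]: print((Rm@(ray(f,*p,z)[:2]-[.5548,.1087])*1000).round(1))
E
```

```text
[41.8 38.5]
[ 41.8 -41. ]
[46.2 43.6]
[ 46.2 -44.5]
```

Emit:
servo_tool([
  [0,0,0,0,-0.8,5,0],
  [0,0,0,0,0,7,0],
  [0,0,0,0,0,4,0],
  [0,0,0,0,0,1.5,0],
  [0,0,0,0,0,0,0],
  [0,0,0,0,0,0,0],
  [0,0,0,0,0,0,0],
])

```text
t: 7.75
position: [0.5544, 0.1097, 0.0919]
tool_rot: [-3.141, -0.0, -0.123]
contact_force: [-0.8, 0.1, -1.5]
finger_gap: 0.011
finger_force: 58.6
```

Emit:
servo_tool([
  [0,0,0,0,0,0.6,0],
  [0,0,0,0,0,0.5,0],
  [0,0,0,0,0,0.3,0],
  [0,0,0,0,0,0,0],
])

```text
t: 8.15
position: [0.5542, 0.1097, 0.0904]
tool_rot: [-3.142, 0.0, -0.123]
contact_force: [-0.4, 0.3, -1.6]
finger_gap: 0.0107
finger_force: 58.6
```

Emit:
servo_tool([
  [0,0,0,0,0,0.3,0],
  [0,0,0,0,0,0.3,0],
  [0,0,0,0,0,0,0],
])

```text
t: 8.45
position: [0.5542, 0.1097, 0.09]
tool_rot: [-3.141, -0.0, -0.123]
contact_force: [-1.4, -0.4, 1.0]
finger_gap: 0.0112
finger_force: 59.0
```

Emit:
servo_tool([
  [0,0,0,0,0,0,14],
  [0,0,0,0,0,0,22],
  [0,0,0,0,0,0,30],
  [0,0,0,0,0,0,30],
  [0,0,0,0,0,-10,30],
  [0,0,0,0,0,-20,30],
  [0,0,0,0,0,-40,30],
  [0,0,0,0,0,-20,30],
])

```text
t: 9.25
position: [0.5557, 0.1097, 0.1832]
tool_rot: [-3.14, -0.003, -0.124]
contact_force: [1.1, -0.3, 0.1]
finger_gap: 0.0299
finger_force: 0.0
```

```bash
python3 - <<'E'
from h import *; import pickle
s=ctrl.read_state(); print(s['t'],s['position'],s['tool_rot'],s['contact_force'])
f=grab('wrist'); pickle.dump(f,open('pics/w5.pkl','wb')); cv2.imwrite('pics/w5.png',cv2.resize(np.clip(f['pixels']*1.2,0,255).astype(np.uint8),(800,600),interpolation=cv2.INTER_CUBIC))
E
```

```text
9.25 [0.55566305 0.10966144 0.18321301] [-3.14027199 -0.00346512 -0.1236421 ] [ 1.05653697 -0.30791255  0.10560058]
```

View pics/w5.png

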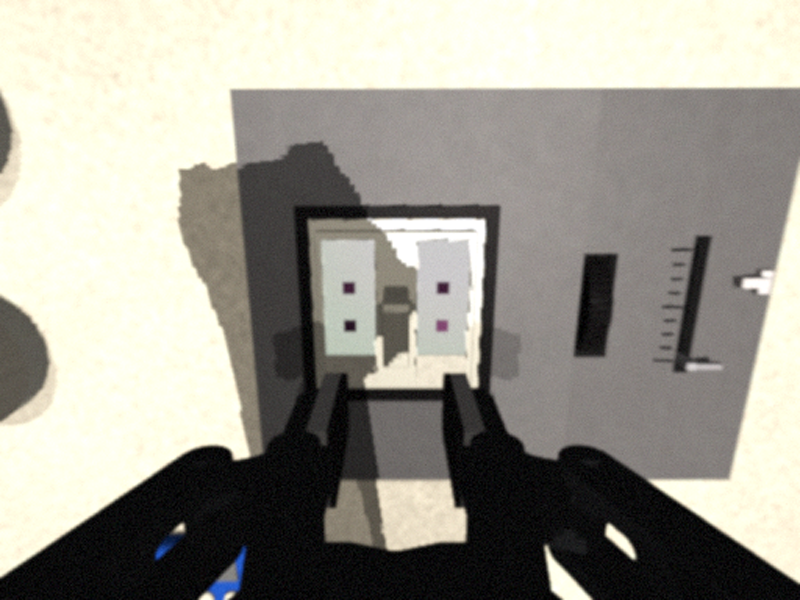

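The carrier now sits flat in the nest, inside the rim on all sides. The pointer's needle is at (702,366) and the index stem at (740,282). I'll measure those two and go to the wheel with the fingers closed.

```bash
cat >> h.py <<'E'
X=np.array([np.cos(-.123),np.sin(-.123)]); Y=np.array([-X[1],X[0]]); O=np.array([.5373,.118])
def vf(p): return ((np.array([X@p[:2],Y@p[:2]])-O)*1000).round(1)
E
python3 - <<'E'
from h import *; import pickle
f=pickle.load(open('pics/w5.pkl','rb')); s=.64
for n,u,v,z in [('needle',706,366,.0665),('idx',740,282,.066),('slotc',596,305,.06),('slot2',693,304,.06),('nestTL',310,218,.06),('panelTL',233,90,.06)]: print(n,vf(ray(f,u*s,v*s,z)))
print(vf(ctrl.read_state()['position']))
E
```

```text
needle [ -30.1 -106.6]
idx [  15.5 -115.7]
slotc [  1.6 -47.2]
slot2 [  2.2 -97.9]
nestTL [ 46.7 100.6]
panelTL [105.5 133.5]
[ 2.3 59.5]
```

Emit:
servo_tool([
  [0,0,0,-3,20,0,0],
  [0,0,0,-3,35,0,0],
  [0,0,0,-2,35,0,0],
  [0,0,0,0,14,10,0],
  [0,0,0,0,0,35,0],
  [0,0,0,0,0,25,0],
  [0,0,0,0,0,10,0],
  [0,0,0,0,0,0,0],
])

```text
t: 10.1
position: [0.5325, 0.0074, 0.0989]
tool_rot: [3.141, 0.003, -0.123]
contact_force: [-0.3, 0.4, 0.3]
finger_gap: -0.0002
finger_force: 0.0
```

```bash
python3 - <<'E'
from h import *; import pickle
s=ctrl.read_state(); print(s['t'],s['position'],s['tool_rot'],vf(s['position']),s['contact_force'],s['finger_gap'])
f=grab('wrist'); pickle.dump(f,open('pics/w6.pkl','wb')); cv2.imwrite('pics/w6.png',cv2.resize(np.clip(f['pixels']*1.2,0,255).astype(np.uint8),(800,600),interpolation=cv2.INTER_CUBIC))
E
```

```text
10.1 [0.53251847 0.00742251 0.09886306] [ 3.14090571e+00  2.59835954e-03 -1.23119704e-01] [ -9.7 -45.3] [-0.29055196  0.36392912  0.25117918] -0.0002167594930213338
```

View pics/w6.png

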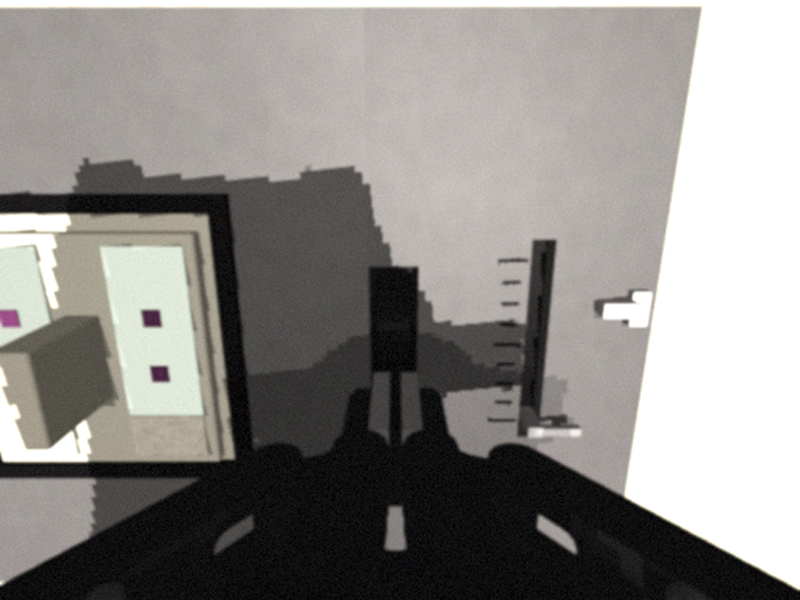

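The wrist view shows the finger centred over the wheel slot (u≈395). The needle is at (555,432) and the index stem at (612,310). Next I'll feel for the crown.

Emit:
servo_tool([
  [0,0,0,1,0,4,0],
  [0,0,0,0,0,0.5,0],
  [0,0,0,0,0,0.5,0],
  [0,0,0,0,0,0.5,0],
  [0,0,0,0,0,0,0],
])

```text
t: 10.65
position: [0.5346, 0.0074, 0.0945]
tool_rot: [-3.141, -0.0, -0.123]
contact_force: [-0.2, 0.9, -0.1]
finger_gap: 0.0
finger_force: 0.0
```

Emit:
servo_tool([
  [0,0,0,0,0,0.5,0],
  [0,0,0,0,0,0.5,0],
  [0,0,0,0,0,0,0],
])

```text
t: 10.95
position: [0.5344, 0.0073, 0.0932]
tool_rot: [3.142, 0.0, -0.123]
contact_force: [-0.6, 0.2, 0.3]
finger_gap: 0.0002
finger_force: 0.0
```

Emit:
servo_tool([
  [0,0,0,0,0,0.5,0],
  [0,0,0,0,0,0.5,0],
  [0,0,0,0,0,0,0],
])

```text
t: 11.25
position: [0.5344, 0.0073, 0.0922]
tool_rot: [3.142, 0.0, -0.123]
contact_force: [0.1, -0.1, 0.0]
finger_gap: -0.0002
finger_force: 0.0
```

Emit:
servo_tool([
  [0,0,0,0,0,0.5,0],
  [0,0,0,0,0,0.5,0],
  [0,0,0,0,0,0.5,0],
  [0,0,0,0,0,0,0],
])

```text
t: 11.65
position: [0.5344, 0.0073, 0.0907]
tool_rot: [3.142, 0.0, -0.123]
contact_force: [-0.3, 1.5, 0.8]
finger_gap: -0.0
finger_force: 0.0
```

Emit:
servo_tool([
  [0,0,0,0,0,0.3,0],
  [0,0,0,0,0,0.3,0],
  [0,0,0,0,0,0,0],
])

```text
t: 11.95
position: [0.5345, 0.0073, 0.0901]
tool_rot: [-3.142, 0.0, -0.123]
contact_force: [0.8, 0.1, -0.3]
finger_gap: -0.0005
finger_force: 0.0
```

Tip is at 0.071 with no contact yet, so I'll keep going.

Emit:
servo_tool([
  [0,0,0,0,0,0.5,0],
  [0,0,0,0,0,0.5,0],
  [0,0,0,0,0,0.5,0],
  [0,0,0,0,0,0,0],
])

```text
t: 12.35
position: [0.5344, 0.0073, 0.0886]
tool_rot: [3.142, 0.0, -0.123]
contact_force: [-0.5, -0.2, 0.3]
finger_gap: -0.0001
finger_force: 0.0
```

Emit:
servo_tool([
  [0,0,0,0,0,0.4,0],
  [0,0,0,0,0,0.4,0],
  [0,0,0,0,0,0,0],
])

```text
t: 12.65
position: [0.5344, 0.0073, 0.0878]
tool_rot: [3.142, 0.0, -0.123]
contact_force: [-0.2, -0.6, 0.3]
finger_gap: -0.0001
finger_force: 0.0
```

Emit:
servo_tool([
  [0,0,0,0,0,0.5,0],
  [0,0,0,0,0,0.5,0],
  [0,0,0,0,0,0,0],
])

```text
t: 12.95
position: [0.5346, 0.0073, 0.087]
tool_rot: [-3.141, -0.0, -0.123]
contact_force: [-1.3, 0.0, 2.2]
finger_gap: -0.0003
finger_force: 1.2
```

Emit:
servo_tool([
  [0,0,0,0,0,0.4,0],
  [0,0,0,0,0,0.4,0],
  [0,0,0,0,0,0,0],
])

```text
t: 13.25
position: [0.5346, 0.0073, 0.0864]
tool_rot: [-3.141, -0.0, -0.123]
contact_force: [-1.7, 0.0, 5.1]
finger_gap: -0.0003
finger_force: 2.9
```

Emit:
servo_tool([
  [0,0,0,0,0,0.3,0],
  [0,0,0,1,0,0,0],
  [0,0,0,2,0,0,0],
  [0,0,0,1,0,0,0],
  [0,0,0,0,0,0,0],
])

```text
t: 13.75
position: [0.5384, 0.0068, 0.0863]
tool_rot: [-3.141, 0.0, -0.123]
contact_force: [-2.7, -0.0, 7.5]
finger_gap: 0.0004
finger_force: 3.9
```

```bash
cat >> h.py <<'E'
def needle():
    "needle x in viewer frame (tracked by row profile at y=-106) from the top camera and the wrist"
    pass
E
python3 - <<'E'
from h import *; import pickle
f=grab('wrist'); pickle.dump(f,open('pics/w7.pkl','wb')); s=ctrl.read_state(); print(s['position'],s['contact_force'])
import sys
for n,F in (('w6',pickle.load(open('pics/w6.pkl','rb'))),('w7',f)):
    g=F['pixels'].max(2).astype(np.float32)
    for y,z in ((-.106,.067),(-.120,.066)):
        xs=np.arange(-45,40,.5)/1000
        v=[]
        for x in xs:
            P=(O[0]+x)*X+(O[1]+y)*Y; u=proj(F,[*P,z]); v.append(cv2.getRectSubPix(g,(1,1),u)[0,0] if 0<u[0]<511 and 0<u[1]<383 else 0)
        v=np.array(v); print(n,y,[(round(float(a*1000),1),int(b)) for a,b in zip(xs,v) if b>135 or b<60])
E
```

```text
[0.53842007 0.00686063 0.08627805] [-2.83602424  0.30655969  7.20557129]
w6 -0.106 [(-45.0, 15), (-44.5, 15), (-44.0, 16), (-43.5, 19), (-43.0, 27), (-42.5, 41), (-40.5, 135), (-40.0, 138), (-39.5, 137), (-39.0, 136), (-38.5, 137), (-38.0, 139), (-37.5, 140), (-37.0, 139), (-36.5, 139), (-36.0, 141), (-35.5, 140), (-35.0, 138), (-34.5, 137), (-34.0, 139), (-33.5, 140), (-33.0, 139), (-32.5, 139), (-32.0, 143), (-31.5, 153), (-31.0, 161), (-30.5, 169), (-30.0, 173), (-29.5, 171), (-29.0, 159), (-25.5, 54), (-25.0, 44), (-24.5, 46), (-24.0, 51), (-23.5, 59), (-21.5, 135), (-21.0, 139), (-20.5, 140), (-20.0, 138), (-19.5, 138), (-19.0, 140), (-18.5, 140), (-18.0, 140), (-17.5, 140), (-17.0, 140), (-16.5, 140), (-16.0, 137), (-15.5, 137), (-15.0, 136), (-9.0, 136), (-8.5, 140), (-8.0, 141), (-7.5, 141), (-7.0, 140), (-6.5, 142), (-6.0, 142), (-5.5, 142), (-5.0, 143), (-4.5, 144), (-4.0, 142), (-3.5, 141), (-3.0, 146), (-2.5, 146), (-2.0, 146), (-1.5, 147), (-1.0, 144), (-0.5, 145), (0.0, 142), (0.5, 142), (1.0, 143), (1.5, 143), (2.0, 143), (2.5, 144), (3.0, 143), (3.5, 143), (4.0, 144),
[... 6156 characters left out ...]
10.0, 139), (10.5, 142), (11.0, 141), (11.5, 141), (12.0, 150), (12.5, 182), (13.0, 230), (13.5, 242), (14.0, 244), (14.5, 245), (15.0, 244), (15.5, 244), (16.0, 245), (16.5, 245), (17.0, 243), (17.5, 225), (18.0, 168), (21.5, 141), (22.0, 141), (22.5, 140), (23.0, 141), (23.5, 141), (24.0, 140), (24.5, 140), (25.0, 140), (25.5, 139), (26.0, 142), (26.5, 143), (27.0, 139), (27.5, 141), (28.0, 142), (28.5, 143), (29.0, 143), (29.5, 143), (30.0, 142), (30.5, 144), (31.0, 143), (31.5, 143), (32.0, 142), (32.5, 143), (33.0, 143), (33.5, 143), (34.0, 143), (34.5, 142), (35.0, 143), (35.5, 143), (36.0, 142), (36.5, 143), (37.0, 146), (37.5, 146), (38.0, 141), (38.5, 141), (39.0, 141), (39.5, 140)]
```

The wheel turns, and the pointer moved about 3 mm for a 4 mm drag. The index is at x≈15.3. I'll continue the stroke.

Emit:
servo_tool([
  [0,0,0,1,0,0,0],
  [0,0,0,2,0,0,0],
  [0,0,0,2,0,0,0],
  [0,0,0,0,0,0,0],
])

```text
t: 14.2
position: [0.5436, 0.0062, 0.0864]
tool_rot: [-3.141, -0.0, -0.123]
contact_force: [-3.0, -0.2, 8.6]
finger_gap: 0.0002
finger_force: 4.4
```

Emit:
servo_tool([
  [0,0,0,2,0,0,0],
  [0,0,0,2,0,0,0],
  [0,0,0,0,0,0,0],
])

```text
t: 14.5
position: [0.5477, 0.0057, 0.0866]
tool_rot: [-3.141, -0.0, -0.123]
contact_force: [-3.0, -1.0, 10.6]
finger_gap: 0.0
finger_force: 4.8
```

Emit:
servo_tool([
  [0,0,0,0,0,-0.5,0],
  [0,0,0,2,0,0,0],
  [0,0,0,1,0,0,0],
  [0,0,0,0,0,0,0],
])

```text
t: 14.9
position: [0.5506, 0.0054, 0.0869]
tool_rot: [-3.141, -0.0, -0.123]
contact_force: [-2.6, -0.1, 7.5]
finger_gap: 0.0002
finger_force: 4.0
```

Emit:
servo_tool([
  [0,0,0,0,0,-4,0],
  [0,0,0,-8,0,0,0],
  [0,0,0,-8.5,0,0,0],
  [0,0,0,0,0,0,0],
  [0,0,0,0,0,2,0],
  [0,0,0,0,0,1,0],
  [0,0,0,0,0,0,0],
])

```text
t: 15.6
position: [0.5337, 0.0075, 0.0874]
tool_rot: [-3.141, 0.001, -0.123]
contact_force: [-3.6, 0.6, 6.8]
finger_gap: -0.0
finger_force: 3.3
```

Emit:
servo_tool([
  [0,0,0,1,0,0,0],
  [0,0,0,2,0,0,0],
  [0,0,0,2,0,0,0],
  [0,0,0,0,0,0,0],
])

```text
t: 16.0
position: [0.5394, 0.0069, 0.0878]
tool_rot: [-3.141, -0.0, -0.123]
contact_force: [-2.5, -0.0, 7.5]
finger_gap: -0.0003
finger_force: 3.7
```

Emit:
servo_tool([
  [0,0,0,2,0,0,0],
  [0,0,0,2,0,0,0],
  [0,0,0,0,0,0,0],
])

```text
t: 16.3
position: [0.5435, 0.0064, 0.0879]
tool_rot: [-3.141, -0.0, -0.123]
contact_force: [-3.0, 0.2, 8.5]
finger_gap: -0.0002
finger_force: 4.2
```

Emit:
servo_tool([
  [0,0,0,0,0,-0.3,0],
  [0,0,0,2,0,0,0],
  [0,0,0,2,0,0,0],
  [0,0,0,1,0,0,0],
  [0,0,0,0,0,0,0],
])

```text
t: 16.8
position: [0.5485, 0.0057, 0.0883]
tool_rot: [-3.141, -0.001, -0.123]
contact_force: [-3.2, 1.0, 7.4]
finger_gap: -0.0001
finger_force: 4.3
```

Emit:
servo_tool([
  [0,0,0,1,0,-0.2,0],
  [0,0,0,1,0,0,0],
  [0,0,0,0,0,0,0],
])

```text
t: 17.1
position: [0.5506, 0.0055, 0.0885]
tool_rot: [-3.141, -0.001, -0.123]
contact_force: [-2.0, 0.4, 8.4]
finger_gap: 0.0001
finger_force: 3.8
```

Emit:
servo_tool([
  [0,0,0,0,0,-4,0],
  [0,0,0,-8,0,0,0],
  [0,0,0,-8.5,0,0,0],
  [0,0,0,0,0,0,0],
])

```text
t: 17.5
position: [0.5313, 0.0077, 0.0912]
tool_rot: [3.141, 0.003, -0.123]
contact_force: [0.2, 0.5, 0.0]
finger_gap: -0.0001
finger_force: 0.0
```

```bash
cat >> h.py <<'E'
def look():
    F=grab('wrist'); g=F['pixels'].max(2).astype(np.float32); s=ctrl.read_state(); print(s['t'],vf(s['position']),s['position'][2],s['contact_force'].round(1))
    xs=np.arange(-40,40,.25)/1000
    for n,y,z in (('needle',-.106,.070),('index',-.120,.066)):
        v=[]
        for x in xs:
            u=proj(F,[*((O[0]+x)*X+(O[1]+y)*Y),z]); v.append(cv2.getRectSubPix(g,(1,1),u)[0,0] if 0<u[0]<511 and 0<u[1]<383 else 0)
        v=np.array(v); print(n,[(float(round(a*1000,2)),int(b)) for a,b in zip(xs,v) if b>(157 if n=='needle' else 190)])
    return F
E
python3 -c "
from h import *
look()"
```

```text
17.55 [-10.  -45.1] 0.09142783880181056 [-0.   0.7 -0.5]
needle [(-5.25, 165), (-5.0, 176), (-4.75, 187), (-4.5, 197), (-4.25, 204), (-4.0, 208), (-3.75, 211), (-3.5, 211), (-3.25, 210), (-3.0, 209), (-2.75, 208), (-2.5, 198), (-2.25, 188), (-2.0, 162)]
index [(12.75, 196), (13.0, 215), (13.25, 230), (13.5, 240), (13.75, 243), (14.0, 246), (14.25, 245), (14.5, 244), (14.75, 244), (15.0, 244), (15.25, 244), (15.5, 245), (15.75, 245), (16.0, 245), (16.25, 245), (16.5, 245), (16.75, 245), (17.0, 245), (17.25, 243), (17.5, 240), (17.75, 221), (18.0, 195)]
```

Emit:
servo_tool([
  [0,0,0,0,0,2.5,0],
  [0,0,0,0,0,1,0],
  [0,0,0,0,0,0,0],
])

```text
t: 17.85
position: [0.5337, 0.0076, 0.0886]
tool_rot: [-3.141, 0.0, -0.123]
contact_force: [-2.4, 0.7, 7.7]
finger_gap: 0.0003
finger_force: 3.9
```

Emit:
servo_tool([
  [0,0,0,1,0,0,0],
  [0,0,0,2,0,0,0],
  [0,0,0,2,0,0,0],
  [0,0,0,0,0,0,0],
])

```text
t: 18.25
position: [0.5391, 0.0069, 0.089]
tool_rot: [-3.141, -0.001, -0.123]
contact_force: [-2.0, 0.6, 8.9]
finger_gap: -0.0001
finger_force: 4.3
```

Emit:
servo_tool([
  [0,0,0,1,0,-0.3,0],
  [0,0,0,2,0,0,0],
  [0,0,0,1,0,0,0],
  [0,0,0,0,0,0,0],
])

```text
t: 18.65
position: [0.543, 0.0064, 0.0893]
tool_rot: [-3.141, -0.0, -0.123]
contact_force: [-3.4, -0.4, 9.7]
finger_gap: 0.0002
finger_force: 4.3
```

Emit:
servo_tool([
  [0,0,0,0,0,-0.5,0],
  [0,0,0,2,0,-0.1,0],
  [0,0,0,2,0,-0.1,0],
  [0,0,0,0,0,0,0],
])

```text
t: 19.05
position: [0.5469, 0.0059, 0.0898]
tool_rot: [-3.141, -0.0, -0.123]
contact_force: [-2.8, -0.7, 7.9]
finger_gap: 0.0
finger_force: 3.6
```

Emit:
servo_tool([
  [0,0,0,1,0,-0.2,0],
  [0,0,0,2,0,-0.1,0],
  [0,0,0,0,0,0,0],
])

```text
t: 19.35
position: [0.5498, 0.0055, 0.09]
tool_rot: [-3.141, -0.0, -0.123]
contact_force: [-1.6, -0.4, 5.8]
finger_gap: -0.0004
finger_force: 3.3
```

Emit:
servo_tool([
  [0,0,0,0,0,-4,0],
  [0,0,0,-8,0,0,0],
  [0,0,0,-8,0,0,0],
  [0,0,0,0,0,0,0],
])

```text
t: 19.75
position: [0.5314, 0.0077, 0.093]
tool_rot: [3.142, 0.002, -0.123]
contact_force: [-0.4, 0.5, -0.3]
finger_gap: 0.0
finger_force: 0.0
```

```bash
python3 -c "
from h import *
look()"
```

```text
19.8 [-10.  -45.1] 0.09326888161782043 [1.1 0.1 0.2]
needle [(5.75, 157), (6.0, 171), (6.25, 186), (6.5, 196), (6.75, 205), (7.0, 211), (7.25, 213), (7.5, 214), (7.75, 215), (8.0, 215), (8.25, 212), (8.5, 208), (8.75, 196), (9.0, 183)]
index [(12.75, 194), (13.0, 213), (13.25, 229), (13.5, 240), (13.75, 243), (14.0, 245), (14.25, 245), (14.5, 245), (14.75, 245), (15.0, 245), (15.25, 245), (15.5, 245), (15.75, 245), (16.0, 245), (16.25, 245), (16.5, 245), (16.75, 245), (17.0, 245), (17.25, 244), (17.5, 240), (17.75, 227), (18.0, 200)]
```

Emit:
servo_tool([
  [0,0,0,0,0,2.5,0],
  [0,0,0,0,0,1.3,0],
  [0,0,0,0,0,0,0],
])

```text
t: 20.1
position: [0.5338, 0.0076, 0.0901]
tool_rot: [-3.141, -0.0, -0.123]
contact_force: [-1.3, 1.2, 6.8]
finger_gap: 0.0002
finger_force: 3.3
```

Emit:
servo_tool([
  [0,0,0,1,0,0,0],
  [0,0,0,2,0,0,0],
  [0,0,0,2,0,0,0],
  [0,0,0,0,0,0,0],
])

```text
t: 20.5
position: [0.5391, 0.0069, 0.0903]
tool_rot: [-3.141, -0.001, -0.123]
contact_force: [-2.3, 1.0, 6.5]
finger_gap: -0.0003
finger_force: 3.6
```

Emit:
servo_tool([
  [0,0,0,1,0,-0.2,0],
  [0,0,0,2,0,-0.2,0],
  [0,0,0,1,0,0,0],
  [0,0,0,0,0,0,0],
])

```text
t: 20.9
position: [0.5428, 0.0064, 0.0906]
tool_rot: [-3.141, -0.0, -0.123]
contact_force: [-2.0, -0.8, 6.4]
finger_gap: 0.0002
finger_force: 3.3
```

```bash
python3 -c "
from h import *
look()"
```

```text
20.95 [  0.5 -45. ] 0.09059047084514485 [-1.5  1.5  5.5]
needle [(12.25, 158), (12.5, 170), (12.75, 185), (13.0, 197), (13.25, 202), (13.5, 207), (13.75, 209), (14.0, 211), (14.25, 209), (14.5, 208), (14.75, 201), (15.0, 194), (15.25, 177), (15.5, 157)]
index [(12.75, 201), (13.0, 219), (13.25, 230), (13.5, 240), (13.75, 242), (14.0, 244), (14.25, 244), (14.5, 244), (14.75, 244), (15.0, 244), (15.25, 244), (15.5, 243), (15.75, 243), (16.0, 243), (16.25, 244), (16.5, 244), (16.75, 243), (17.0, 242), (17.25, 240), (17.5, 228), (17.75, 217)]
```

Emit:
servo_tool([
  [0,0,0,1,0,0,0],
  [0,0,0,1,0,0,0],
  [0,0,0,0,0,0,0],
])

```text
t: 21.25
position: [0.5448, 0.0062, 0.0907]
tool_rot: [-3.141, -0.0, -0.123]
contact_force: [-2.3, 0.9, 6.7]
finger_gap: 0.0001
finger_force: 3.4
```

Emit:
servo_tool([
  [0,0,0,0,0,-10,0],
  [0,0,0,0,0,-40,0],
  [0,0,0,-30,0,-10,0],
  [0,0,0,-35,-20,0,0],
  [0,0,0,0,-20,0,0],
  [0,0,0,0,0,0,0],
  [0,0,0,0,0,0,0],
])

```text
t: 21.95
position: [0.4855, 0.0539, 0.1507]
tool_rot: [-3.142, -0.001, -0.122]
contact_force: [0.1, -0.2, 0.8]
finger_gap: 0.0004
finger_force: 0.0
```

```bash
python3 -c "
from h import *
F=look(); print(vf(-F['R'].T@F['t']))
a=F['pixels']; o=np.zeros((384,800,3),np.uint8); o[:,:512]=a; t=grab('top')['pixels'][150:250,160:280]; o[:240,512:800]=cv2.resize(t,(288,240))
cv2.imwrite('pics/w9.png',np.clip(o*1.2,0,255).astype(np.uint8))"
```

```text
22.0 [-62.   -5.7] 0.15052414530278724 [-0.8  0.2 -0.2]
needle [(13.0, 158), (13.25, 174), (13.5, 190), (13.75, 197), (14.0, 202), (14.25, 205), (14.5, 207), (14.75, 208), (15.0, 206), (15.25, 205), (15.5, 199), (15.75, 191), (16.0, 179), (16.25, 159)]
index [(13.25, 191), (13.5, 218), (13.75, 231), (14.0, 235), (14.25, 238), (14.5, 238), (14.75, 238), (15.0, 238), (15.25, 239), (15.5, 238), (15.75, 238), (16.0, 238), (16.25, 238), (16.5, 239), (16.75, 239), (17.0, 239), (17.25, 238), (17.5, 232), (17.75, 227), (18.0, 205)]
[11.6 -5.9]
```

View pics/w9.png

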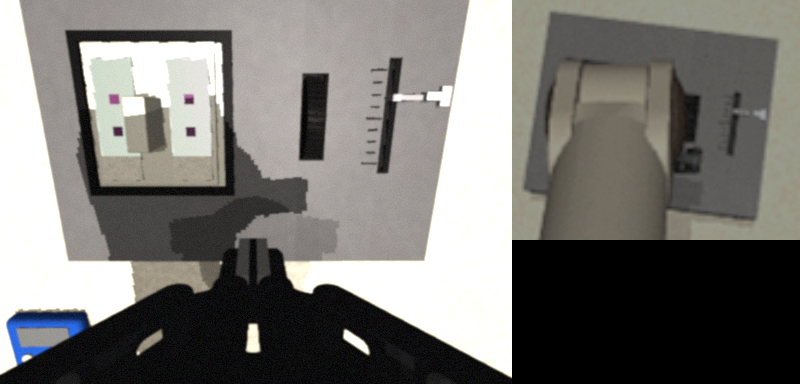

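The camera is almost straight above the pointer. The needle (≈402,97) lines up with the index (≈430,97), 14.7 against 15.6 mm. The carrier is seated inside the rim, and the arm is clear.

```bash
python3 -c "
from station import ctrl
print(ctrl.hand_in())"
```

```text
the job is handed in; nothing more can be done
None
```

The carrier sits flat in the nest, the wheel has brought the pointer to within about 1 mm of the index (the limit is 2.5 mm), nothing else was moved as far as the pictures show, and the job was handed in at about 22 s.

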